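# Put tweezers and dropper bottle away in a blocked drawer

## Robot

A 6-joint arm with a two-finger parallel gripper is mounted at the origin on a cart in front of the work surface, level with it; the furniture and walls round the work are solid. World frame = base frame: x ahead of the robot, y to its left, z up, the work surface at z = 0. Lengths are in mm, angles in rad, forces in N, time in s.
With the tool pointing down it reaches from about 400 to 825 mm from the base axis. Payload 7 kg.
Tool frame: the origin (TCP) lies midway between the tips of the shut fingers; the grasp point (between the pads) lies 19 mm behind it; z points along the fingers, y is the line along which they close (so a half turn about z gives the same grasp; the last joint's range is limited). The gripper opens to 88 mm and grips with 3 to 60 N. Pads are 19 mm wide; open, the fingers measure 130 mm over their backs; the gripper's body (78 mm by 193 mm) begins 47 mm behind the grasp point.
Start: joints at [1.591, 0.359, 0.012, 0, -1.224, -0.288], TCP at [178.622, 650.914, 188.761] pointing down, gripper open.
Joint ranges: [-3.07, 3.07], [-1.43, 2.12], [-1.02, 1.25], [-3.03, 1.67], [-3.05, -0], [-3.03, 3.03]. Speed limits (rad/s): [2.39, 2.39, 3.01, 3.14, 3.14, 3.14].

## Interface

Orientations are given as a rotation vector (axis times angle).
In Python, from workcell import robot gives the robot as it stands.
- The arm moves only by the tool drive_tool, never from a script. Its argument "series" is a list of rows, each a list of 3 entries, a list of its own where there are three numbers: the shift along the tool's x, y, z in m, then the turn, a rotation vector about the tool's x, y, z in degrees, then the finger opening in m, from 0 to 0.0876. A call has 1 to 10 rows; each row is the pose to reach, as a shift and turn from the pose commanded when the call began, along the tool's axes at that moment; what a row does not reach only later rows make up. A row lasts 1/12 s, in which the tool goes at most 41.7 mm and 7.16 degrees, less where a joint would pass 70% of its speed; a pose out of reach is approached as far as the arm can. A call with a gripper value outside its range is refused whole. The fingers move at their own pace and stop on an object; the grip force is fixed at half the most. Time passes only in rows, so rows that repeat a pose let the fingers close. It gives the time, the measured TCP pose, the force, the opening and the grip force at its end, in the units of the state.
- robot.read_state(): the state, without advancing time (a new reading comes with each control period).
- robot.capture(name): name is "scene" or "top" or "wrist"; returns the picture (420x560x3 uint8, red, green, blue); there is no depth.
- robot.get_calibration(name): a dict with "intrinsics" (3x3 intrinsics, pixels), "R" (3x3) and "t" (3): a world point X has camera coordinates R X + t. Camera axes: x right, y down, z forward; pixel columns grow to the right and rows downward; lengths in mm; the calibration is good to about 2 mm. A picture is of the moment at which its call begins: read the wrist's pose just before it. get_calibration takes no time and is no camera call; for the wrist camera it gives the pose at the moment of the call.
- robot.job_done(): hands the job in; it is judged then, once.
The state is a dict: "clock": time; "joints": joint angles; "joint_vel": joint speeds; "effort": joint torques, N m; "tool_pos": TCP position; "ee_rot": TCP orientation; "contact_force": force on the tool from outside, world axes, zero at the start; "torque": the same for the moment, N m; "width": opening from 0.0 (shut) to 1.0 (fully open); "grasp_force": force on a finger pad.
Only numpy, scipy, OpenCV 4.12 (cv2) and the standard library are available. Lean on these libraries where they do the work, as an engineer would, in place of code of your own. Each camera call takes 0.05 s, during which the arm holds its last target. There are 200 camera calls.

## Task

Put the tweezers and the dropper bottle away in the small grey drawer unit. The spray bottle blocks the drawer: lift it aside and stand it upright on the table clear of the drawer's path, then pull the drawer right out, lay the tweezers flat in the long front tray and stand the dropper bottle upright in the narrow pocket behind it, and push the drawer fully home. Never tip a bottle over, and leave everything else where it is.

Things in the scene. Friction and masses are not known exactly. Their poses are not given: they have to be found in the camera images.
- drawer_unit: grey painted bench-top drawer unit with one drawer, fixed to the table (its place varies). Carcass 170 mm deep (its x), 230 mm wide (its y), 102 mm high; origin at the centre of its underside on the table; its x axis points into the unit, away from the drawer's front, so the drawer opens along its -x. Thin test things (up to 8 mm thick) lie on its top. The open front face is at its x = -85 mm.
- drawer (a joint): how far the drawer is out: 0 m fully home, 0.14 m fully out (end stop); it starts slightly ajar (0.02 to 0.04) and slides with about 1 N of friction. The front panel is 214 mm wide and 8 mm thick, its top 68 mm above the table; its outer face lies at the unit's x = -85 mm minus this value.
- handle (a point): middle of the drawer's round steel bar handle: bar 10 mm thick, about 90 mm long along the unit's y, 53 mm above the table, its axis 40 mm in front of the front panel's face (a 35 mm gap behind the bar); axes as the unit's
- tray (a point): centre of the floor of the long front tray of the drawer, 13 mm above the table; the tray is 70 mm (unit's x) by 198 mm (unit's y) inside; front wall is the front panel (its top 55 mm above this floor), rear wall is a divider 24 mm high and 4 mm thick; side walls 23 mm high. It lies 43 mm behind the front panel's outer face and moves with the drawer
- pocket (a point): centre of the floor of the narrow square pocket behind the tray, at the +y end of the drawer (the left end seen from the robot), 13 mm above the table; 42 x 42 mm inside, walls 24 mm high. It lies 103 mm behind the front panel's outer face and 78 mm to the unit's +y, and moves with the drawer; the rest of the row behind the tray is a wide pocket with white test cassettes in it
- spray: small pale blue spray bottle, loose, 40 mm diameter, 137 mm high, 0.14 kg (round body up to 108 mm, spray head 22 mm wide above); stands upright in front of the drawer's handle; origin at the centre of its base, z up. (The level table top begins at about x = 0.39 m; nearer the robot is its frame, 5 mm lower.)
- tweezers: slim steel tweezers, loose, lying flat: 124 mm long along their y, 17 mm wide (x), 9 mm thick; origin at the middle of the underside; grip across both legs near the middle
- dropper_bottle: small dropper bottle, loose, standing: round body 24 mm diameter up to 44 mm, cap 16 mm diameter above it up to 67 mm, 22 g; origin at the centre of its base, z up
- marker: black marker pen, loose bystander, lying: 140 mm long along its y, 17 mm wide, 16 mm thick; origin at the middle of its underside
- pump_bottle: tall white pump bottle, loose bystander, 77 x 66 mm, 278 mm high; origin at the centre of its base
- tape_roll: roll of white surgical tape, loose bystander, lying flat, 50 mm diameter, 26 mm high; origin at the centre of its underside
- cassette_case: small blue snap case, fixed bystander, 79 (x) x 112 (y) x 42 mm; origin at the centre of its underside
- tube_rack: white rack with sample tubes in it, fixed bystander, 50 (x) x 113 (y) mm, tubes up to about 90 mm high; origin at the centre of its underside
Things that resemble listed ones, but are neither listed nor needed, are in the scene too. What is shaped like the dropper_bottle but green is not meant.

How it is judged (in metres and radians):
On the way, in this order (a step that is already met when the one before it is completed fails the run):
1. the drawer has been pulled out (at least 90 mm) (value of joint drawer above 0.09 m), for 0.2 s.
2. the tweezers lie in the front tray and the dropper bottle stands in the narrow pocket, with the drawer still out (x of tweezers in the frame of tray between -0.034 and 0.034 m and y of tweezers in the frame of tray between -0.08 and 0.08 m and z of tweezers in the frame of tray between -0.006 and 0.013 m and angle between the z axis of tweezers and the z axis of tray, either way round below 0.12 rad and x of dropper_bottle in the frame of pocket between -0.016 and 0.016 m and y of dropper_bottle in the frame of pocket between -0.016 and 0.016 m and z of dropper_bottle in the frame of pocket between -0.006 and 0.01 m and angle between dropper_bottle's own z axis and vertical below 0.25 rad and value of joint drawer above 0.05 m), for 0.2 s.
At the end, for the whole second after the job is handed in: Drawer home within 6 mm; tweezers flat (7 deg) on the front tray's floor; dropper bottle upright (14 deg) on the narrow pocket's floor; spray bottle upright (6 deg) on the table, 120 mm or more beside the unit's middle line or 270 mm or more in front of its centre; all released and at rest (value of joint drawer below 0.006 m and x of tweezers in the frame of tray between -0.034 and 0.034 m and y of tweezers in the frame of tray between -0.08 and 0.08 m and z of tweezers in the frame of tray between -0.006 and 0.013 m and angle between the z axis of tweezers and the z axis of tray, either way round below 0.12 rad and x of dropper_bottle in the frame of pocket between -0.016 and 0.016 m and y of dropper_bottle in the frame of pocket between -0.016 and 0.016 m and z of dropper_bottle in the frame of pocket between -0.006 and 0.01 m and angle between dropper_bottle's own z axis and vertical below 0.25 rad and angle between spray's own z axis and vertical below 0.1 rad and height (world z) of spray below 0.008 m and (y of spray in the frame of drawer_unit above 0.12 m or y of spray in the frame of drawer_unit below -0.12 m or x of spray in the frame of drawer_unit below -0.27 m) and linear speed of each of spray, tweezers, dropper_bottle below 0.02 m/s); the robot touches nothing.
It fails at once if the spray bottle or the dropper bottle is tipped over (tilted more than about 40 degrees) (angle between any of spray, dropper_bottle's own z axis and vertical above 0.7 rad).
It fails at once if a bystander (marker, pump bottle or tape roll) is displaced by more than 30 mm or the pump bottle tipped (distance of any of marker, tape_roll, pump_bottle from where it was at the start of the episode above 0.03 m or angle between pump_bottle's own z axis and vertical above 0.3 rad).
It also fails if it takes over 72 s, if anything falls off the work surface, if the arm or the gripper's body presses on something with over 40 N, if the wrist force passes 120 N, or if a joint passes its speed limit or range.

## Working session

There is one attempt and no reset: what is moved stays moved. The work goes in short steps, Python scripts to look and compute and a tool call to move; the robot and the scene stay as the last step left them, time stands still between calls to the robot, and variables do not carry over. Pictures are saved under pics/ and viewed, at most 10 in all, crops included, and the job is handed in when it is done.

Besides the shell and the picture viewer there is one more tool, called after ">>>" by a JSON object that holds its "name" and its "arguments". drive_tool: Moves the arm, as the interface text tells. Its arguments: {"type":"object","properties":{"series":{"type":"array"}},"required":["series"]}

```bash
ls; mkdir -p pics; python3 - <<'E'
from workcell import robot
import cv2,numpy as np
s=robot.read_state();print(s)
a=robot.capture("scene");b=robot.capture("top")
for n,i in(("scene",a),("top",b)):
    cv2.imwrite(f"pics/{n}0.png",i[:,:,::-1]);c=robot.get_calibration(n);print(n,c)
    cv2.imwrite(f"pics/{n}0v.png",cv2.resize(i[:,:,::-1],(800,600),interpolation=cv2.INTER_CUBIC))
E
```

```text
pics
{'clock': 0.0, 'joints': array([ 1.59110598e+00,  3.59385812e-01,  1.10780485e-02, -3.49996104e-04,
       -1.22410871e+00, -2.88107460e-01]), 'joint_vel': array([ 0.000621  , -0.00157441,  0.00035664,  0.00066151, -0.00114705,
       -0.00067026]), 'effort': array([ 1.12222126e-03, -5.82722318e+01,  2.93054867e+01,  6.99725077e+00,
        6.98208998e-03, -1.50906371e-04]), 'tool_pos': array([178.49129945, 650.40626056, 187.83181775]), 'ee_rot': array([ 3.11181035e+00, -4.19364935e-01, -1.19818975e-04]), 'contact_force': array([-0.27510119, -0.4406918 ,  0.37914172]), 'torque': array([-0.03174547,  0.00330046,  0.00924821]), 'grasp_force': 0.0, 'width': 0.9992216032320445}
scene {'intrinsics': array([[510.69511679,   0.        , 277.59610783],
       [  0.        , 510.69511679, 209.74225914],
       [  0.        ,   0.        ,   1.        ]]), 'R': array([[ 0.43171906, -0.90185868, -0.01641889],
       [-0.66666109, -0.30676294, -0.67930809],
       [ 0.60760319,  0.30421608, -0.7336695 ]]), 't': array([-251.74083388,  429.34974407,  986.74485678])}
top {'intrinsics': array([[402.80558346,   0.        , 289.19246957],
       [  0.        , 402.80558346, 208.41626373],
       [  0.        ,   0.        ,   1.        ]]), 'R': array([[ 0.00490435, -0.99996541,  0.00671725],
       [-0.9899445 , -0.00580463, -0.14133713],
       [ 0.14137123, -0.00595654, -0.98993873]]), 't': array([ -19.88558086,  582.68326761, 1095.34767153])}
```

View pics/scene0v.png

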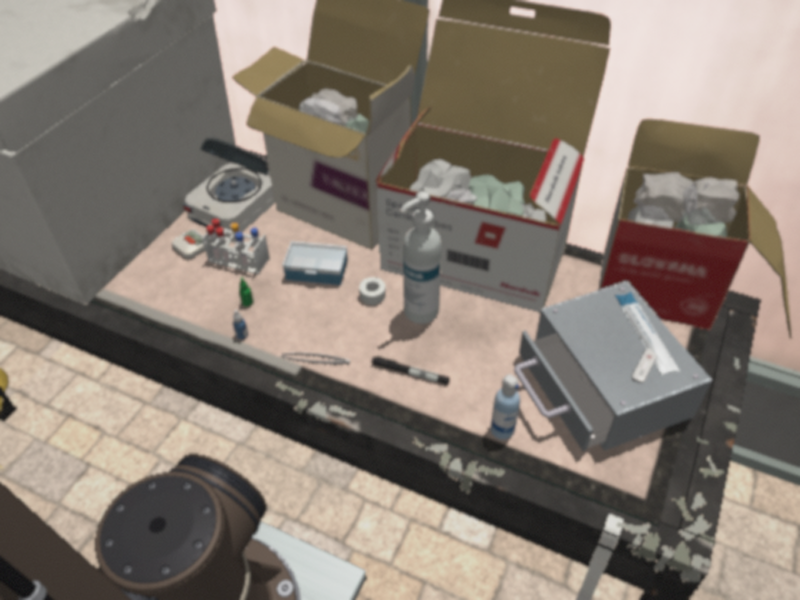

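View pics/top0v.png

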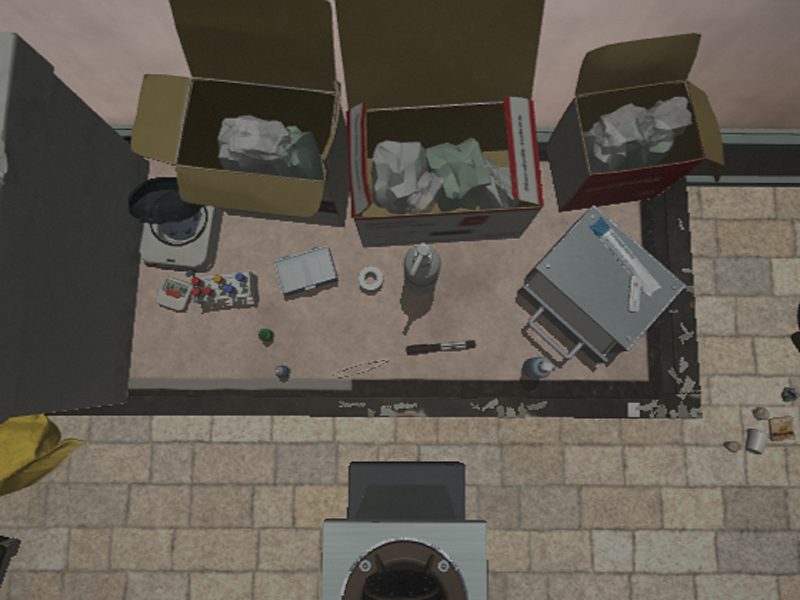

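The scene view shows the spray at (506,405), the blue dropper at (239,325), tweezers at (315,357), the marker at (410,370) and the unit at right. The top view shows the same things at (538,368), (282,371), (360,369), (440,347) and (605,285), in 800x600 display pixels. The unit is yawed by about -43°.

```bash
cat > h.py <<'E'
import numpy as np,cv2
from workcell import robot
from scipy.spatial.transform import Rotation as Ro
def ray(c,p):
    p=np.asarray(p,float);K=c["intrinsics"];d=np.linalg.inv(K)@[p[0],p[1],1]
    return -c["R"].T@c["t"],c["R"].T@d
def plane(c,p,z):
    o,d=ray(c,p);return o+d*(z-o[2])/d[2]
def tri(*cp):
    A=np.zeros((3,3));b=np.zeros(3)
    for c,p in cp:
        o,d=ray(c,p);d/=np.linalg.norm(d);M=np.eye(3)-np.outer(d,d);A+=M;b+=M@o
    return np.linalg.solve(A,b)
def proj(c,X):
    q=c["intrinsics"]@(c["R"]@np.asarray(X,float)+c["t"]);return q[:2]/q[2]
def blobs(im,lo,hi,amin=15,roi=None):
    h=cv2.cvtColor(im,cv2.COLOR_RGB2HSV);m=cv2.inRange(h,np.array(lo),np.array(hi))
    if roi:
        k=np.zeros_like(m);x0,y0,x1,y1=roi;k[y0:y1,x0:x1]=255;m&=k
    n,_,st,ce=cv2.connectedComponentsWithStats(m)
    return [(st[i].tolist(),ce[i].round(1).tolist()) for i in range(1,n) if st[i,4]>=amin],m
def totool(goal,rv=None):
    s=robot.read_state();R=Ro.from_rotvec(s["ee_rot"])
    return R.inv().apply(np.asarray(goal)-s["tool_pos"])
E
python3 - <<'E'
from h import *
T=robot.get_calibration("top");S=robot.get_calibration("scene")
a=cv2.imread("pics/top0.png");b=cv2.imread("pics/scene0.png")
k=560/800
P={"spray":((538,368),(506,405)),"drop":((282,371),(239,325)),"green":((266,335),(246,292)),"tw":((360,369),(315,357)),"mark":((440,347),(410,370)),
"tape":((370,279),(372,290)),"cornFL":((525,285),(540,305)),"cornBL":((594,208),(622,284)),"cornBR":((688,288),(709,380))}
for n,(p,q) in P.items(): print(n,tri((T,np.array(p)*k),(S,np.array(q)*k)).round(0))
f=lambda im,x0,y0,w,h,W,H:cv2.resize(im[y0:y0+h,x0:x0+w],(W,H),interpolation=cv2.INTER_CUBIC)
c=np.vstack([np.hstack([f(a,355,140,134,100,400,300),f(b,340,190,160,120,400,300)]),np.hstack([f(a,170,215,134,100,400,300),f(b,145,180,160,120,400,300)])])
cv2.imwrite("pics/comp.png",c)
E
```

```text
spray [ 446. -254.   69.]
drop [437. 241.  27.]
green [508. 273.  31.]
tw [442.  89.  10.]
mark [488. -71.   7.]
tape [625.  71.  14.]
cornFL [ 602. -235.  130.]
cornBL [ 748. -358.  101.]
cornBR [ 593. -526.  110.]
```

View pics/comp.png

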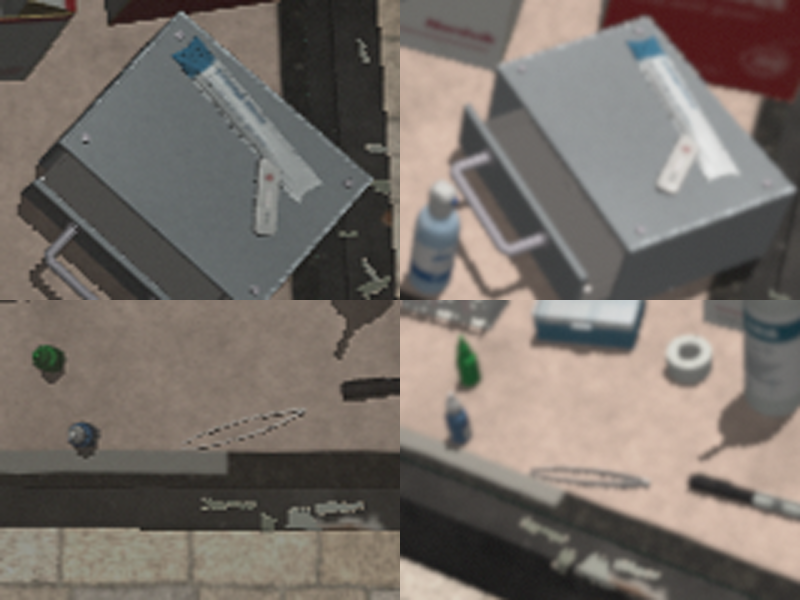

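The composite shows the carcass top corners. In the top panel they are BL (182,13), BR (373,180) and FL (62,147). In the scene panel they are FL (498,67), BL (648,17), BR (795,188) and FR (630,250). The dropper is at (82,436) / (457,420) and the tweezers run from (188,445) to (303,411).

```bash
python3 - <<'E'
from h import *
T=robot.get_calibration("top");S=robot.get_calibration("scene")
t=lambda x,y:np.array([355+x/2.985,140+y/3.0])-.3
s=lambda x,y:np.array([340+(x-400)/2.5,190+y/2.5])-.3
C={}
for n,p,q in(("BL",(182,13),(648,17)),("BR",(373,180),(795,188)),("FL",(62,147),(498,67))):
    C[n]=tri((T,t(*p)),(S,s(*q)));print(n,C[n].round(1),plane(T,t(*p),102).round(1))
print("FR",plane(S,s(630,250),102).round(1))
print(np.linalg.norm(C["BL"]-C["FL"]),np.linalg.norm(C["BL"]-C["BR"]))
c=(C["FL"]+C["BR"])/2;v=C["BL"]-C["BR"];yaw=np.arctan2(v[1],v[0])-np.pi/2;w=C["BL"]-C["FL"]
print("centre",c,"yaw",np.degrees(yaw),np.degrees(np.arctan2(w[1],w[0])))
print("panelFL",tri((T,t(38,182)),(S,s(467,107))))
t2=lambda x,y:np.array([170+x/2.985,215+(y-300)/3.0])-.3
s2=lambda x,y:np.array([145+x/2.5 if x<400 else 145+(x-400)/2.5,180+(y-300)/2.5])-.3
for n,p,q in(("dropcap",(78,434),(453,403)),("tw1",(188,445),(531,470)),("tw2",(303,411),(647,486))):
    print(n,tri((T,t2(*p)),(S,s2(*q))).round(1),plane(T,t2(*p),5).round(1),plane(S,s2(*q),5).round(1))
im=cv2.imread("pics/top0.png")[:,:,::-1].copy();im2=cv2.imread("pics/scene0.png")[:,:,::-1].copy()
print(blobs(im,(95,60,30),(125,255,255),20,(170,240,400,280))[0]);print(blobs(im2,(95,60,30),(125,255,255),20,(150,200,370,330))[0])
st=robot.read_state();print(Ro.from_rotvec(st["ee_rot"]).as_matrix().round(3))
w=robot.get_calibration("wrist");R=Ro.from_rotvec(st["ee_rot"]);print("wrist cam in tool",R.inv().apply(-w["R"].T@w["t"]-st["tool_pos"]),(R.inv().as_matrix()@w["R"].T).round(3),w["intrinsics"][0])
E
```

```text
BL [ 753.7 -361.2  103.6] [ 754.3 -361.9  102. ]
BR [ 600.4 -527.   103.7] [ 600.8 -528.1  102. ]
FL [ 628.8 -248.   103.3] [ 629.1 -248.5  102. ]
FR [ 477.2 -412.7  102. ]
168.58800131487902 225.77528987056624
centre [ 614.57412769 -387.48579304  103.47974172] yaw -42.77894784538469 -42.18766242056245
panelFL [ 602.37556225 -232.04790141   65.21660464]
dropcap [437.8 239.8  52.7] [439.4 249.1   5. ] [469. 273.   5.]
tw1 [427.6 146.5   5.7] [429.5 143.6   5. ] [426.4 149.9   5. ]
tw2 [ 4.618e+02  3.520e+01 -4.000e-01] [462.3  34.    5. ] [457.6  34.    5. ]
[]
[([165, 225, 6, 12, 48], [167.8, 230.1]), ([345, 297, 14, 7, 57], [351.2, 300.6])]
[[ 0.964 -0.265 -0.   ]
 [-0.265 -0.964 -0.001]
 [ 0.     0.001 -1.   ]]
wrist cam in tool [  79.46066072    0.38834849 -196.3108603 ] [[ 0.001 -0.957 -0.291]
 [ 1.     0.002 -0.001]
 [ 0.001 -0.291  0.957]] [296.23339689   0.         279.71366484]
```

>>> {"name": "drive_tool", "arguments": {"series": [[[0.41,0.395,0],[0,0,0],0.0876],[[0.41,0.395,0],[0,0,0],0.0876],[[0.41,0.395,0],[0,0,0],0.0876],[[0.41,0.395,0],[0,0,0],0.0876],[[0.41,0.395,0],[0,0,0],0.0876],[[0.41,0.395,0],[0,0,0],0.0876],[[0.41,0.395,0],[0,0,0],0.0876],[[0.41,0.395,0],[0,0,0],0.0876],[[0.41,0.395,0],[0,0,0],0.0876],[[0.41,0.395,0],[0,0,0],0.0876]]}}

```text
clock: 0.93
tool_pos: [391.8, 290.7, 188.8]
ee_rot: [-3.113, 0.419, 0.0]
contact_force: [0.2, 0.8, 1.1]
width: 1.001
grasp_force: 0.0
```

>>> {"name": "drive_tool", "arguments": {"series": [[[0.11,0.105,0],[0,0,0],0.0876],[[0.11,0.105,0],[0,0,0],0.0876],[[0.11,0.105,0],[0,0,0],0.0876],[[0.11,0.105,0],[0,0,0],0.0876],[[0.11,0.105,0],[0,0,0],0.0876],[[0.11,0.105,0],[0,0,0],0.0876]]}}

```text
clock: 1.43
tool_pos: [470.0, 160.9, 188.4]
ee_rot: [3.112, -0.425, -0.001]
contact_force: [-0.6, 0.1, 0.2]
width: 1.004
grasp_force: 0.0
```

```bash
python3 - <<'E'
from h import *
W=robot.get_calibration("wrist");i=robot.capture("wrist");np.savez("w1.npz",i=i,**W)
print(robot.read_state()["tool_pos"])
cv2.imwrite("pics/w1.png",cv2.resize(i[:,:,::-1],(800,600)))
for n,X in(("drop",(438,241,30)),("tw",(444.7,90.3,5)),("tw1",(428,146,5)),("tw2",(461,34,5))): print(n,proj(W,X).round(1))
E
```

```text
[469.74021521 161.8175037  188.46888213]
drop [225.8 226.7]
tw [336.8 186.6]
tw1 [298.7 209.2]
tw2 [377.2 163.1]
```

View pics/w1.png

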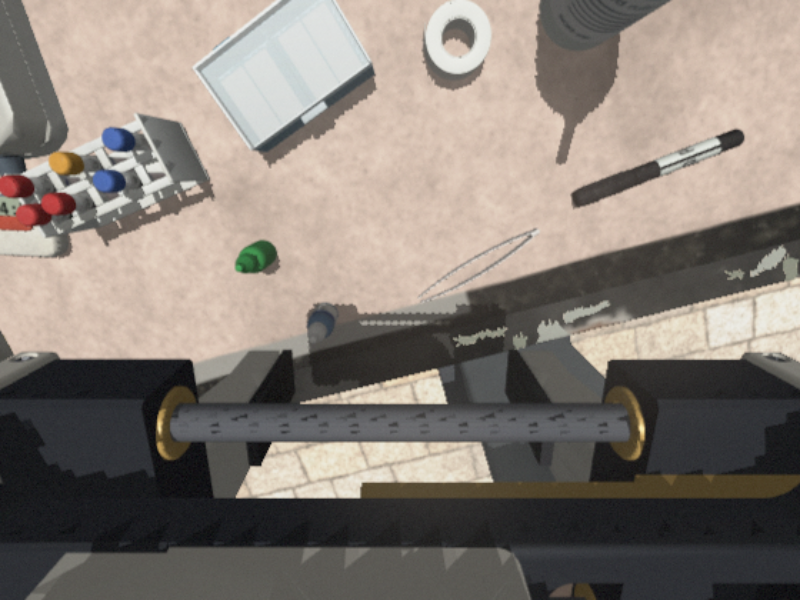

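The wrist view shows the dropper at (322,320), with its cap at (319,330). The tweezers run from (422,299) to (535,232) and the marker lies at (660,168). All of these agree with the estimates.

>>> {"name": "drive_tool", "arguments": {"series": [[[0.116,0.404,-0.062],[0,0,27],0.0876],[[0.116,0.404,-0.062],[0,0,27],0.0876],[[0.116,0.404,-0.062],[0,0,27],0.0876],[[0.116,0.404,-0.062],[0,0,27],0.0876],[[0.116,0.404,-0.062],[0,0,27],0.0876],[[0.116,0.404,-0.062],[0,0,27],0.0876],[[0.116,0.404,-0.062],[0,0,27],0.0876],[[0.116,0.404,-0.062],[0,0,27],0.0876],[[0.116,0.404,-0.062],[0,0,27],0.0876],[[0.116,0.404,-0.062],[0,0,27],0.0876]]}}

```text
clock: 2.32
tool_pos: [474.8, -250.4, 250.0]
ee_rot: [-2.93, 1.131, -0.001]
contact_force: [1.4, 0.0, -0.2]
width: 0.996
grasp_force: 0.0
```

```bash
python3 - <<'E'
from h import *
print(totool((474.5,-259,250)).round(1))
T=robot.get_calibration("top");W=dict(np.load("w1.npz"))
t2=lambda x,y:np.array([170+x/2.985,215+(y-300)/3.0])-.3
k=.7
for n,p,q in(("cap",(78,434),(319,331)),("tw1",(188,445),(422,299)),("tw2",(303,411),(536,231))):
    q=np.array(q)*k;print(n,tri((T,t2(*p)),(W,q)).round(1),plane(W,q,5).round(1),plane(W,q,67).round(1))
h,m=blobs(W["i"],(95,60,20),(125,255,255),15,(200,200,260,250));print(h)
E
```

```text
[5.5 6.6 0. ]
cap [438.8 239.6  50.2] [424.3 253.8   5. ] [444.3 235.1  67. ]
tw1 [ 4.285e+02  1.474e+02 -4.000e-01] [429.1 150.3   5. ] [448.3 148.5  67. ]
tw2 [462.3  34.4  -1. ] [463.5  36.1   5. ] [477.1  53.   67. ]
[([216, 218, 16, 15, 83], [224.4, 223.9])]
```

```bash
python3 - <<'E'
from h import *
W=robot.get_calibration("wrist");i=robot.capture("wrist");np.savez("w2.npz",i=i,**W)
cv2.imwrite("pics/w2.png",cv2.resize(i[:,:,::-1],(800,600)))
for n,X in(("FL",(629,-248,102)),("FR",(477,-412.7,102)),("spray",(446,-254,70))): print(n,(proj(W,X)/.7).round(1))
E
```

```text
FL [260.8 123.7]
FR [557.1 126.7]
spray [424.  281.7]
```

View pics/w2.png

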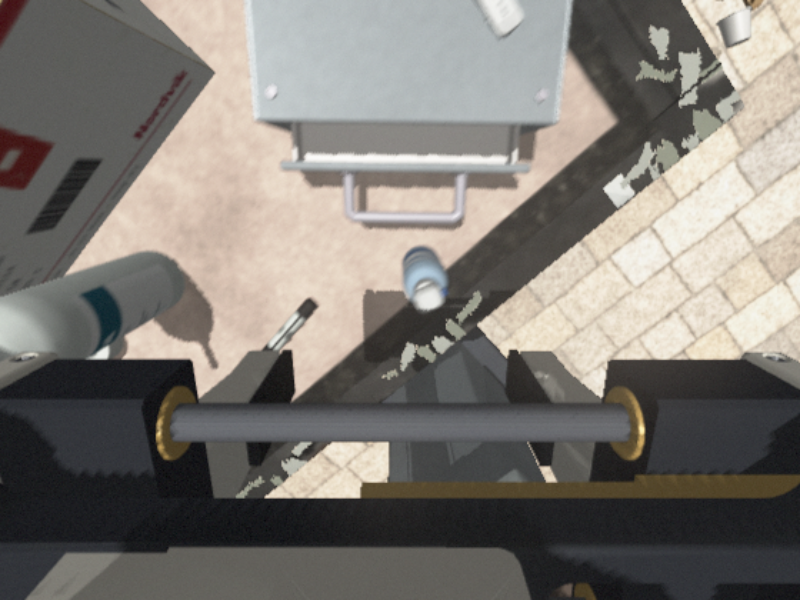

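The wrist view shows the carcass front edge from (254,121) to (557,124). The panel top runs from (282,166) to (528,170). The handle bar is centred at (405,217), with ends near (350,217) and (460,218). The spray's head is at (428,296) and the far edge of its base at (418,247).

```bash
python3 - <<'E'
from h import *
W=dict(np.load("w2.npz"));T=robot.get_calibration("top");S=robot.get_calibration("scene");k=.7
P=lambda x,y,z:plane(W,(x*k,y*k),z)[:2]
fl,fr=P(254,121,102),P(557,124,102);print("FL,FR",fl,fr,np.linalg.norm(fl-fr))
v=(fl-fr)/np.linalg.norm(fl-fr);yaw=np.arctan2(v[1],v[0])-np.pi/2;u=np.array([np.cos(yaw),np.sin(yaw)]);v=np.array([-u[1],u[0]])
c=(fl+fr)/2+85*u;print("c",c,"yaw",np.degrees(yaw))
U=lambda p:((p-c)@u,(p-c)@v)
hl,hr=P(350,217,53),P(460,218,53);print("handle",(hl+hr)/2,U((hl+hr)/2),np.degrees(np.arctan2(*(hl-hr)[::-1]))-90)
print("panel top ends",U(P(282,165,68)),U(P(528,170,68)))
b=P(418,247,0)-20*u;print("spray base",b,U(b))
print("head tri",tri((W,np.array((428,296))*k),(T,np.array((543,367))*k),(S,np.array((511,383))*k)).round(1))
i=W["i"];h,m=blobs(i,(95,40,60),(125,255,255),60,(270,160,330,225));print(h)
bl=blobs(cv2.imread("pics/top0.png")[:,:,::-1].copy(),(95,30,40),(125,255,255),40,(350,235,410,275))[0];print(bl)
print("handle tri",tri((W,np.array((350,217))*k),(T,np.array([355+50/2.985,140+262/3])-.3)))
E
```

```text
FL,FR [ 633.72969769 -245.60304374] [ 478.63269191 -413.7590106 ] 228.76081480911944
c [ 618.66242523 -387.30997687] yaw -42.68658985021314
handle [ 499.52200541 -278.90268293] (np.float64(-161.0757472226074), np.float64(-1.0884252793415197)) -42.647523282418184
panel top ends (np.float64(-116.24648858585941), np.float64(104.60199824214129)) (np.float64(-118.34962999685047), np.float64(-105.53730845123894))
spray base [ 447.93271032 -251.48735093] (np.float64(-217.5849169154688), np.float64(-15.913051351766095))
head tri [ 447.5 -254.4  122.8]
[([284, 183, 30, 25, 359], [297.6, 192.2])]
[([367, 250, 17, 14, 113], [375.2, 256.2])]
handle tri [ 531.62854296 -243.46105756   60.20110129]
```

```bash
python3 - <<'E'
from h import *
print(robot.read_state()["tool_pos"],totool((447.7,-253,78)).round(1))
E
```

```text
[ 474.99628295 -256.36891625  250.76279926] [-22.8  15.6 172.7]
```

>>> {"name": "drive_tool", "arguments": {"series": [[[-0.023,0.014,0.03],[0,0,0],0.0876],[[-0.023,0.014,0.07],[0,0,0],0.0876],[[-0.023,0.014,0.11],[0,0,0],0.0876],[[-0.023,0.014,0.145],[0,0,0],0.0876],[[-0.023,0.014,0.172],[0,0,0],0.0876],[[-0.023,0.014,0.172],[0,0,0],0.0876],[[-0.023,0.014,0.172],[0,0,0],0.03],[[-0.023,0.014,0.172],[0,0,0],0.03],[[-0.023,0.014,0.172],[0,0,0],0.03],[[-0.023,0.014,0.172],[0,0,0],0.03]]}}

```text
clock: 3.2
tool_pos: [449.8, -244.7, 79.5]
ee_rot: [-2.929, 1.133, -0.005]
contact_force: [0.1, 0.1, -0.0]
width: 0.756
grasp_force: 0.0
```

```bash
python3 - <<'E'
from h import *
s=robot.read_state();print(s["tool_pos"],s["width"],totool((447.7,-253,78)).round(1))
E
```

```text
[ 449.75056389 -244.67529984   79.48188681] 0.7564658469750295 [4.1 7.5 1.5]
```

>>> {"name": "drive_tool", "arguments": {"series": [[[0.004,0.0075,0.001],[0,0,0],0.066],[[0.004,0.0075,0.001],[0,0,0],0.066],[[0.004,0.0075,0.001],[0,0,0],0.03],[[0.004,0.0075,0.001],[0,0,0],0.03],[[0.004,0.0075,0.001],[0,0,0],0.03],[[0.004,0.0075,0.001],[0,0,0],0.03],[[0.004,0.0075,0.001],[0,0,0],0.03],[[0.004,0.0075,0.001],[0,0,0],0.03]]}}

```text
clock: 3.87
tool_pos: [446.1, -252.9, 76.5]
ee_rot: [2.93, -1.135, -0.0]
contact_force: [0.1, -0.1, -1.0]
width: 0.372
grasp_force: 0.0
```

```bash
python3 - <<'E'
from h import *
s=robot.read_state();print(s["tool_pos"],s["width"],s["grasp_force"])
b=robot.capture("scene")
i=robot.capture("wrist")
cv2.imwrite("pics/c3.png",np.hstack([cv2.resize(b[200:410,300:500,::-1],(400,420)),cv2.resize(i[130:340,180:380,::-1],(400,420))]))
s=robot.read_state();print(s["width"],s["grasp_force"])
E
```

```text
[ 446.13005448 -252.86495252   76.53061049] 0.3721535546570093 0.0
0.35161967724558135 0.0
```

View pics/c3.png

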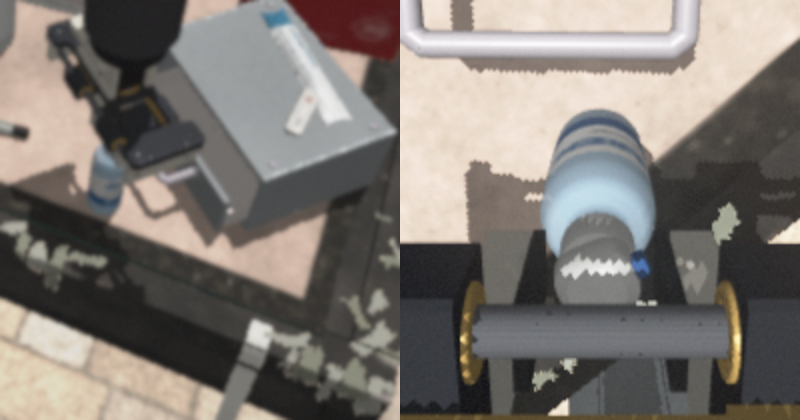

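```bash
python3 - <<'E'
from h import *
W=robot.get_calibration("wrist");s=robot.read_state();R=Ro.from_rotvec(s["ee_rot"])
f=lambda p:((p-np.array([180,130]))*2+[400,0]).round(0)
for d in((0,0,0),(0,0,-19),(0,15,0),(0,-15,0),(0,15,-19),(0,0,-45)): print(d,f(proj(W,s["tool_pos"]+R.apply(d))))
n=lambda x,y:np.array([180+(x-400)/2,130+y/2])
for p,z in(((597,240),112),((597,275),137),((600,110),0),((600,185),90),((600,205),100)): print(p,z,plane(W,n(*p),z).round(1), R.inv().apply(plane(W,n(*p),z)-s["tool_pos"]).round(1))
E
```

```text
(0, 0, 0) [599. 211.]
(0, 0, -19) [599. 233.]
(0, 15, 0) [641. 211.]
(0, -15, 0) [557. 211.]
(0, 15, -19) [645. 233.]
(0, 0, -45) [599. 271.]
(597, 240) 112 [ 450.3 -255.8  112. ] [  5.1  -0.6 -35.5]
(597, 275) 137 [ 451.6 -257.2  137. ] [  6.9  -0.5 -60.5]
(600, 110) 0 [ 460.7 -266.4    0. ] [19.9  0.2 76.5]
(600, 185) 90 [ 456.7 -262.8   90. ] [ 14.6   0.3 -13.5]
(600, 205) 100 [ 454.5 -260.8  100. ] [ 11.5   0.3 -23.5]
```

>>> {"name": "drive_tool", "arguments": {"series": [[[0,0,0],[0,0,0],0.0],[[0,0,0],[0,0,0],0.0],[[0,0,0],[0,0,0],0.0],[[0,0,0],[0,0,0],0.0]]}}

```text
clock: 4.3
tool_pos: [446.2, -252.9, 76.5]
ee_rot: [2.93, -1.135, 0.0]
contact_force: [0.7, -0.3, 0.2]
width: 0.282
grasp_force: 30.0
```

>>> {"name": "drive_tool", "arguments": {"series": [[[0,0,-0.03],[0,0,0],0.0],[[0,0,-0.06],[0,0,0],0.0],[[0,0,-0.06],[0,0,0],0.0],[[-0.002,-0.03,-0.06],[0,0,7],0.0],[[-0.004,-0.06,-0.06],[0,0,14],0.0],[[-0.006,-0.09,-0.06],[0,0,21],0.0],[[-0.008,-0.12,-0.06],[0,0,28],0.0],[[-0.01,-0.145,-0.06],[0,0,35],0.0],[[-0.01,-0.167,-0.06],[0,0,42],0.0],[[-0.01,-0.167,-0.06],[0,0,49],0.0]]}}

```text
clock: 5.13
tool_pos: [553.7, -120.2, 136.1]
ee_rot: [-2.191, 2.251, -0.001]
contact_force: [0.6, 0.1, -0.3]
width: 0.28
grasp_force: 30.0
```

```bash
python3 - <<'E'
from h import *
s=robot.read_state();b=robot.capture("scene");print(s["tool_pos"],s["contact_force"])
cv2.imwrite("pics/c4.png",cv2.resize(b[150:360,220:500,::-1],(800,600)))
E
```

```text
[ 553.69591851 -120.16018104  136.10267961] [ 0.59956401  0.07888072 -0.30611853]
```

View pics/c4.png

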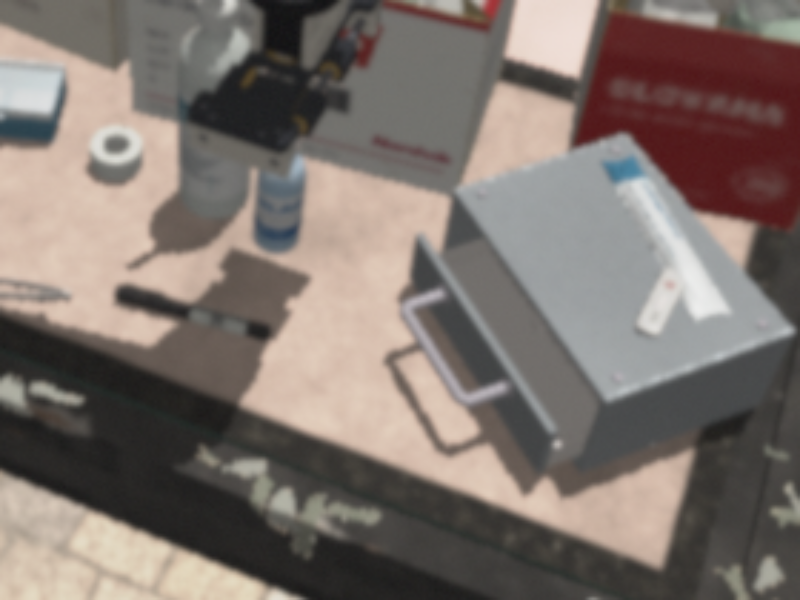

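The scene view shows the spray hanging upright from the gripper at (280,205), with the drawer clear in front. I'll finish the turn, lower it and let go.

>>> {"name": "drive_tool", "arguments": {"series": [[[0,0,0.01],[0,0,7],0.0],[[0,0,0.02],[0,0,14],0.0],[[0,0,0.03],[0,0,21],0.0],[[0,0,0.04],[0,0,28],0.0],[[0,0,0.05],[0,0,35],0.0],[[0,0,0.056],[0,0,41],0.0],[[0,0,0.059],[0,0,41],0.0],[[0,0,0.0595],[0,0,41],0.0],[[0,0,0.0595],[0,0,41],0.0]]}}

```text
clock: 5.93
tool_pos: [551.1, -122.9, 77.1]
ee_rot: [-1.276, 2.871, -0.0]
contact_force: [-0.3, -0.6, -1.5]
width: 0.286
grasp_force: 30.0
```

>>> {"name": "drive_tool", "arguments": {"series": [[[0,0,0],[0,0,0],0.06],[[0,0,0],[0,0,0],0.06],[[0,0,0],[0,0,0],0.06],[[0,0,0],[0,0,0],0.06],[[0,0,0],[0,0,0],0.06],[[0,0,0],[0,0,0],0.06],[[0,0,-0.04],[0,0,0],0.06],[[0,0,-0.08],[0,0,0],0.06],[[0,0,-0.11],[0,0,0],0.06],[[0,0,-0.11],[0,0,0],0.04]]}}

```text
clock: 6.77
tool_pos: [555.0, -123.2, 194.4]
ee_rot: [-1.267, 2.864, -0.008]
contact_force: [1.4, 1.3, 0.4]
width: 0.653
grasp_force: 0.0
```

```bash
python3 - <<'E'
from h import *
s=robot.read_state();print(s["tool_pos"],s["joints"].round(2),2*np.degrees(np.arctan2(s["ee_rot"][1],s["ee_rot"][0])))
T=robot.get_calibration("top");S=robot.get_calibration("scene");b=robot.capture("scene");np.save("s5.npy",b)
h,_=blobs(b,(95,40,60),(125,255,255),30,(280,190,350,260));print(h,proj(S,(551,-123,0)),proj(S,(551,-123,108)))
print(totool((499.5,-280,190)).round(1),totool((499.5,-280,44)).round(1))
E
```

```text
[ 555.04599802 -123.24079665  194.42221068] [ 0.13  0.17 -0.23  0.   -1.16 -0.87] 227.73038838568195
[([283, 190, 24, 7, 119], [295.1, 192.6]), ([312, 226, 12, 11, 90], [316.9, 231.6]), ([311, 246, 13, 9, 86], [316.8, 250.2])] [316.19902776 249.41354065] [317.98606801 220.92613905]
[152.7 -65.8   0.8] [153.4 -65.1 146.8]
```

>>> {"name": "drive_tool", "arguments": {"series": [[[0.04,-0.017,0],[0,0,0.7],0.024],[[0.08,-0.034,0],[0,0,0.7],0.024],[[0.12,-0.05,0.02],[0,0,0.7],0.024],[[0.151,-0.064,0.05],[0,0,0.7],0.024],[[0.151,-0.064,0.08],[0,0,0.7],0.024],[[0.151,-0.064,0.087],[0,0,0.7],0.024],[[0.151,-0.064,0.087],[0,0,0.7],0.024],[[0.151,-0.064,0.087],[0,0,0.7],0.024]]}}

```text
clock: 7.48
tool_pos: [497.1, -277.4, 100.3]
ee_rot: [1.252, -2.88, -0.0]
contact_force: [-0.3, -0.1, -0.3]
width: 0.276
grasp_force: 0.0
```

```bash
python3 - <<'E'
from h import *
W=robot.get_calibration("wrist");i=robot.capture("wrist");np.savez("w6.npz",i=i,**W)
s=robot.read_state();print(s["tool_pos"],s["width"],2*np.degrees(np.arctan2(s["ee_rot"][1],s["ee_rot"][0])))
print(totool((499.5,-279,44)).round(1),proj(W,(499.5,-279,53)))
cv2.imwrite("pics/w6.png",cv2.resize(i[:,:,::-1],(800,600)))
E
```

```text
[ 498.04655186 -277.23383877  101.29676969] 0.2722111476659752 227.03071916807258
[ 0.3 -2.2 57.3] [276.61353064 214.77895706]
```

View pics/w6.png

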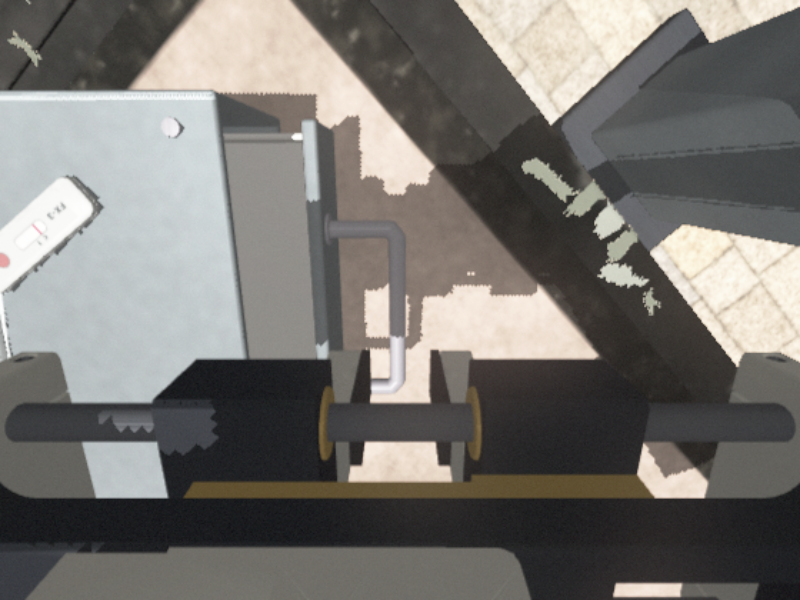

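The wrist view shows the bar at column 397, running from rows 235 to 385. It lies between the finger pads at 365 and 435, so it is about 1.5 mm off centre.

>>> {"name": "drive_tool", "arguments": {"series": [[[0,-0.0015,0.015],[0,0,0],0.024],[[0,-0.0015,0.03],[0,0,0],0.024],[[0,-0.0015,0.045],[0,0,0],0.024],[[0,-0.0015,0.056],[0,0,0],0.024],[[0,-0.0015,0.056],[0,0,0],0.024],[[0,-0.0015,0.056],[0,0,0],0.0],[[0,-0.0015,0.056],[0,0,0],0.0],[[0,-0.0015,0.056],[0,0,0],0.0],[[0,-0.0015,0.056],[0,0,0],0.0],[[0,-0.0015,0.056],[0,0,0],0.0]]}}

```text
clock: 8.37
tool_pos: [498.4, -278.6, 44.8]
ee_rot: [-1.251, 2.881, -0.001]
contact_force: [-0.1, -0.0, -0.7]
width: 0.01
grasp_force: 0.0
```

```bash
python3 - <<'E'
from h import *
s=robot.read_state();print(s["tool_pos"],s["width"],s["grasp_force"])
W=robot.get_calibration("wrist");i=robot.capture("wrist");b=robot.capture("scene")
s=robot.read_state();print(s["width"],s["grasp_force"],proj(W,s["tool_pos"]))
cv2.imwrite("pics/c7.png",np.hstack([cv2.resize(i[130:340,180:380,::-1],(400,420)),cv2.resize(b[180:390,300:500,::-1],(400,420))]))
E
```

```text
[ 498.35040952 -278.58382609   44.7765785 ] 0.010009188879886086 0.0
0.006137293423637116 0.0 [280.28095103 234.48532717]
```

View pics/c7.png

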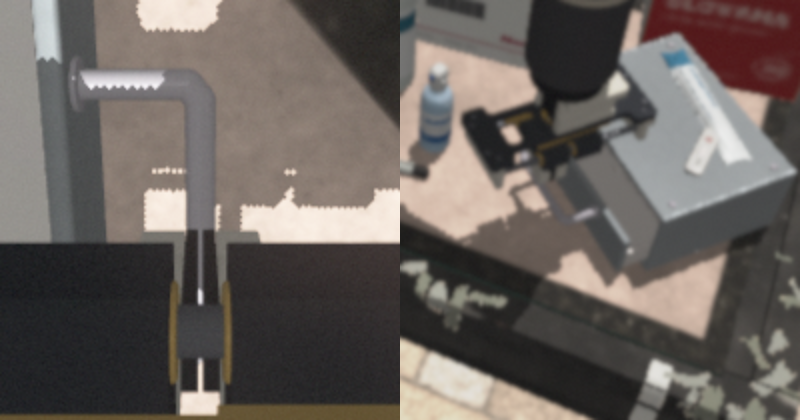

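The left crop shows the bar passing under the shut fingertips, whose near edge is at row 230. The fingers therefore end higher than the stated TCP. I'll compute the real tip offset.

```bash
python3 - <<'E'
from h import *
W=robot.get_calibration("wrist");s=robot.read_state();R=Ro.from_rotvec(s["ee_rot"])
for x in(9.5,0):
  for d in(0,10,15,20,25,30,35,40): print(x,d,((proj(W,s["tool_pos"]+R.apply((x,0,-d)))-[180,130])*2).round(0))
w=s["tool_pos"]; print(s["torque"],s["contact_force"],R.as_matrix()[:,2])
E
```

```text
9.5 0 [200. 185.]
9.5 10 [200. 195.]
9.5 15 [200. 200.]
9.5 20 [200. 206.]
9.5 25 [200. 212.]
9.5 30 [200. 218.]
9.5 35 [200. 225.]
9.5 40 [200. 232.]
0 0 [200. 210.]
0 10 [200. 221.]
0 15 [200. 227.]
0 20 [200. 233.]
0 25 [200. 240.]
0 30 [200. 247.]
0 35 [200. 254.]
0 40 [200. 262.]
[ 0.12651887 -0.03811652  0.03856823] [-0.58638333  0.15689839 -0.6421388 ] [ 5.52838072e-04 -1.45177897e-04 -9.99999837e-01]
```

The spray and bar grips and the images all suggest the pads end about 35 mm above the reported TCP. I'll reopen, go 34 mm lower in small steps, and close again.

>>> {"name": "drive_tool", "arguments": {"series": [[[0,0,0],[0,0,0],0.024],[[0,0,0],[0,0,0],0.024],[[0,0,0],[0,0,0],0.024],[[0,0,0],[0,0,0],0.024],[[0,0,0.004],[0,0,0],0.024],[[0,0,0.008],[0,0,0],0.024],[[0,0,0.012],[0,0,0],0.024],[[0,0,0.012],[0,0,0],0.024]]}}

```text
clock: 9.13
tool_pos: [497.2, -278.2, 30.8]
ee_rot: [1.251, -2.88, -0.002]
contact_force: [-0.7, -0.3, -0.8]
width: 0.273
grasp_force: 0.0
```

>>> {"name": "drive_tool", "arguments": {"series": [[[0,0,0.004],[0,0,0],0.024],[[0,0,0.008],[0,0,0],0.024],[[0,0,0.012],[0,0,0],0.024],[[0,0,0.012],[0,0,0],0.024]]}}

```text
clock: 9.47
tool_pos: [497.3, -278.3, 19.0]
ee_rot: [1.251, -2.881, -0.001]
contact_force: [0.0, -0.0, -0.3]
width: 0.276
grasp_force: 0.0
```

>>> {"name": "drive_tool", "arguments": {"series": [[[0,0,0.004],[0,0,0],0.024],[[0,0,0.008],[0,0,0],0.024],[[0,0,0.01],[0,0,0],0.024],[[0,0,0.01],[0,0,0],0.024],[[0,0,0.01],[0,0,0],0.0],[[0,0,0.01],[0,0,0],0.0],[[0,0,0.01],[0,0,0],0.0],[[0,0,0.01],[0,0,0],0.0]]}}

```text
clock: 10.13
tool_pos: [498.1, -278.5, 10.2]
ee_rot: [-1.252, 2.881, -0.0]
contact_force: [-0.2, -0.6, 0.1]
width: 0.102
grasp_force: 30.0
```

>>> {"name": "drive_tool", "arguments": {"series": [[[0,0.01,0],[0,0,0],0.0],[[0,0.03,0],[0,0,0],0.0],[[0,0.05,0],[0,0,0],0.0],[[0,0.07,0],[0,0,0],0.0],[[0,0.085,0],[0,0,0],0.0],[[0,0.094,0],[0,0,0],0.0],[[0,0.098,0],[0,0,0],0.0],[[0,0.1,0],[0,0,0],0.0],[[0,0.1,0],[0,0,0],0.0]]}}

```text
clock: 10.88
tool_pos: [424.6, -210.3, 10.2]
ee_rot: [1.252, -2.881, -0.0]
contact_force: [-1.9, -0.8, 2.7]
width: 0.102
grasp_force: 30.0
```

>>> {"name": "drive_tool", "arguments": {"series": [[[0,0.001,0],[0,0,0],0.0],[[0,0.002,0],[0,0,0],0.0],[[0,0.003,0],[0,0,0],0.0],[[0,0.003,0],[0,0,0],0.0]]}}

```text
clock: 11.22
tool_pos: [422.7, -208.5, 10.2]
ee_rot: [1.251, -2.881, 0.0]
contact_force: [-2.1, -4.9, 4.8]
width: 0.101
grasp_force: 30.0
```

>>> {"name": "drive_tool", "arguments": {"series": [[[0,0.001,0],[0,0,0],0.0],[[0,0.002,0],[0,0,0],0.0],[[0,0.003,0],[0,0,0],0.0],[[0,0.003,0],[0,0,0],0.0]]}}

```text
clock: 11.55
tool_pos: [421.7, -207.4, 10.2]
ee_rot: [-1.252, 2.88, -0.004]
contact_force: [1.5, -14.9, -3.6]
width: 0.101
grasp_force: 30.0
```

>>> {"name": "drive_tool", "arguments": {"series": [[[0,-0.002,0],[0,0,0],0.0],[[0,-0.002,0],[0,0,0],0.024],[[0,-0.002,0],[0,0,0],0.024],[[0,-0.002,0],[0,0,0],0.024],[[0,-0.002,-0.01],[0,0,0],0.024],[[0,-0.002,-0.04],[0,0,0],0.024],[[0,-0.002,-0.07],[0,0,0],0.05],[[-0.03,0.022,-0.07],[0,0,-5],0.05],[[-0.06,0.046,-0.07],[0,0,-12],0.05],[[-0.09,0.07,-0.07],[0,0,-19],0.05]]}}

```text
clock: 12.38
tool_pos: [431.0, -91.3, 80.6]
ee_rot: [-1.713, 2.631, -0.0]
contact_force: [0.9, 0.3, -0.2]
width: 0.515
grasp_force: 0.0
```

```bash
python3 - <<'E'
from h import *
s=robot.read_state();print(s["tool_pos"],s["contact_force"],2*np.degrees(np.arctan2(s["ee_rot"][1],s["ee_rot"][0])),totool((445.7,91,80)).round(1))
E
```

```text
[430.99823634 -91.33517994  80.61466524] [ 0.90962707  0.29934897 -0.19733764] 246.14077950917033 [-172.7   60.3    0.8]
```

>>> {"name": "drive_tool", "arguments": {"series": [[[-0.035,0.012,0],[0,0,-7],0.05],[[-0.07,0.024,0],[0,0,-14],0.05],[[-0.105,0.036,0],[0,0,-21],0.05],[[-0.14,0.048,0],[0,0,-28],0.05],[[-0.173,0.06,0],[0,0,-35],0.05],[[-0.173,0.06,0],[0,0,-40.5],0.05],[[-0.173,0.06,0],[0,0,-40.5],0.05],[[-0.173,0.06,0],[0,0,-40.5],0.05]]}}

```text
clock: 13.05
tool_pos: [445.9, 90.2, 79.8]
ee_rot: [2.514, -1.883, -0.001]
contact_force: [-0.1, -0.4, -0.0]
width: 0.575
grasp_force: 0.0
```

```bash
python3 - <<'E'
from h import *
W=robot.get_calibration("wrist");i=robot.capture("wrist");np.savez("w8.npz",i=i,**W)
s=robot.read_state();print(s["tool_pos"],2*np.degrees(np.arctan2(s["ee_rot"][1],s["ee_rot"][0])),totool((445.7,91,0)).round(1))
# tweezers far leg tips: predicted pixels, and edge profile across the axis in strips
for X in((429,149,5),(462,36,5),(445.7,91,5)): print(proj(W,X).round(1))
g=cv2.cvtColor(i,cv2.COLOR_RGB2GRAY).astype(int)
for z,t in((5,-45),(5,-35),(5,-25),(5,-15)):
    a=np.radians(-73.2);p=np.array([445.7,91])+t*-np.array([np.cos(a),np.sin(a)])
    q=proj(W,(*p,z)).round().astype(int);print(t,q,g[q[1],q[0]-22:q[0]+23].tolist())
E
```

```text
[445.96652393  89.60705946  79.79717764] -73.7462862395585 [-1.4 -0.2 79.8]
[279.6 263.5]
[279.8 145.2]
[279.9 206.5]
-45 [280 159] [230, 229, 227, 224, 226, 227, 227, 230, 230, 227, 225, 224, 228, 230, 232, 231, 246, 244, 233, 199, 227, 233, 232, 240, 247, 231, 227, 224, 224, 226, 226, 226, 225, 224, 222, 222, 224, 223, 224, 225, 225, 225, 228, 228, 229]
-35 [280 170] [229, 228, 226, 227, 225, 224, 222, 219, 221, 223, 225, 228, 226, 225, 231, 246, 231, 155, 123, 211, 223, 226, 226, 227, 225, 242, 241, 198, 194, 197, 221, 226, 226, 229, 227, 224, 228, 229, 229, 228, 227, 225, 226, 223, 224]
-25 [280 181] [233, 232, 230, 230, 230, 228, 231, 231, 230, 231, 228, 228, 227, 237, 243, 234, 228, 228, 225, 227, 222, 226, 225, 224, 224, 222, 235, 241, 204, 176, 214, 225, 225, 227, 227, 226, 225, 223, 221, 221, 220, 219, 221, 222, 222]
-15 [280 191] [231, 232, 231, 230, 230, 228, 226, 228, 227, 158, 126, 124, 126, 213, 153, 121, 123, 123, 122, 118, 118, 115, 118, 119, 119, 122, 182, 145, 183, 140, 119, 120, 118, 121, 123, 120, 119, 118, 117, 116, 172, 182, 187, 186, 210]
```

>>> {"name": "drive_tool", "arguments": {"series": [[[-0.001,-0.0015,0.03],[0,0,0],0.04],[[-0.001,-0.0015,0.06],[0,0,0],0.04],[[-0.001,-0.0015,0.085],[0,0,0],0.04],[[-0.001,-0.0015,0.1],[0,0,0],0.04],[[-0.001,-0.0015,0.1],[0,0,0],0.04],[[-0.001,-0.0015,0.1],[0,0,0],0.04]]}}

```text
clock: 13.6
tool_pos: [447.1, 89.9, -20.3]
ee_rot: [2.512, -1.884, -0.001]
contact_force: [0.7, 1.0, 1.0]
width: 0.454
grasp_force: 0.0
```

>>> {"name": "drive_tool", "arguments": {"series": [[[0,0,0.002],[0,0,0],0.04],[[0,0,0.004],[0,0,0],0.04],[[0,0,0.006],[0,0,0],0.04],[[0,0,0.006],[0,0,0],0.04]]}}

```text
clock: 13.93
tool_pos: [447.9, 91.4, -25.5]
ee_rot: [-2.515, 1.881, -0.0]
contact_force: [-0.2, -0.0, -0.4]
width: 0.455
grasp_force: 0.0
```

>>> {"name": "drive_tool", "arguments": {"series": [[[0,0,0.001],[0,0,0],0.04],[[0,0,0.002],[0,0,0],0.04],[[0,0,0.003],[0,0,0],0.04],[[0,0,0.004],[0,0,0],0.04],[[0,0,0.004],[0,0,0],0.04]]}}

```text
clock: 14.35
tool_pos: [447.4, 91.2, -30.1]
ee_rot: [2.516, -1.88, -0.0]
contact_force: [-0.1, 0.4, 0.3]
width: 0.456
grasp_force: 0.0
```

>>> {"name": "drive_tool", "arguments": {"series": [[[0,0,0.001],[0,0,0],0.04],[[0,0,0.002],[0,0,0],0.04],[[0,0,0.002],[0,0,0],0.04]]}}

```text
clock: 14.6
tool_pos: [447.5, 91.2, -32.1]
ee_rot: [2.516, -1.88, -0.0]
contact_force: [-1.6, -0.6, -0.3]
width: 0.454
grasp_force: 0.0
```

>>> {"name": "drive_tool", "arguments": {"series": [[[0,0,0.001],[0,0,0],0.04],[[0,0,0.002],[0,0,0],0.04],[[0,0,0.002],[0,0,0],0.04]]}}

```text
clock: 14.85
tool_pos: [447.5, 91.2, -34.1]
ee_rot: [2.516, -1.881, -0.0]
contact_force: [-0.2, -0.9, 0.5]
width: 0.454
grasp_force: 0.0
```

>>> {"name": "drive_tool", "arguments": {"series": [[[0,0,0.001],[0,0,0],0.04],[[0,0,0.0015],[0,0,0],0.04],[[0,0,0.0015],[0,0,0],0.04]]}}

```text
clock: 15.1
tool_pos: [447.5, 91.2, -35.6]
ee_rot: [2.516, -1.881, -0.0]
contact_force: [-0.2, -0.1, 0.3]
width: 0.46
grasp_force: 0.0
```

>>> {"name": "drive_tool", "arguments": {"series": [[[0,0,0],[0,0,0],0.0],[[0,0,0],[0,0,0],0.0],[[0,0,0],[0,0,0],0.0],[[0,0,0],[0,0,0],0.0],[[0,0,0],[0,0,0],0.0],[[0,0,0],[0,0,0],0.0]]}}

```text
clock: 15.6
tool_pos: [447.6, 91.3, -35.4]
ee_rot: [-2.516, 1.881, -0.0]
contact_force: [0.6, 0.5, 0.6]
width: 0.182
grasp_force: 30.0
```

>>> {"name": "drive_tool", "arguments": {"series": [[[0,0,-0.02],[0,0,0],0.0],[[0,0,-0.05],[0,0,0],0.0],[[0,0,-0.085],[0,0,0],0.0],[[0.01,0.002,-0.115],[0,0,3],0.0],[[0.045,0.01,-0.115],[0,0,8],0.0],[[0.08,0.018,-0.115],[0,0,15],0.0],[[0.115,0.026,-0.115],[0,0,21],0.0],[[0.15,0.034,-0.115],[0,0,27],0.0],[[0.185,0.042,-0.115],[0,0,33],0.0],[[0.22,0.05,-0.115],[0,0,39],0.0]]}}

```text
clock: 16.43
tool_pos: [461.7, -135.6, 79.8]
ee_rot: [-1.738, 2.617, -0.0]
contact_force: [0.9, 0.3, 0.1]
width: 0.177
grasp_force: 30.0
```

```bash
python3 - <<'E'
from h import *
s=robot.read_state();print(s["width"],s["grasp_force"],s["tool_pos"],2*np.degrees(np.arctan2(s["ee_rot"][1],s["ee_rot"][0])),totool((470.7,-273,80)).round(1))
E
```

```text
0.177200982209798 29.996869415044785 [ 461.74464252 -135.55930694   79.79431931] 247.18352817506093 [123.2 -61.6  -0.2]
```

>>> {"name": "drive_tool", "arguments": {"series": [[[0.035,-0.017,0],[0,0,6],0.0],[[0.07,-0.035,0],[0,0,12],0.0],[[0.1,-0.05,0],[0,0,18],0.0],[[0.123,-0.0615,0],[0,0,20],0.0],[[0.123,-0.0615,0],[0,0,20],0.0],[[0.123,-0.0615,0],[0,0,20],0.0],[[0.123,-0.0615,0],[0,0,20],0.0]]}}

```text
clock: 17.02
tool_pos: [471.1, -270.9, 79.2]
ee_rot: [1.264, -2.876, -0.001]
contact_force: [0.4, 1.1, 0.2]
width: 0.178
grasp_force: 30.0
```

```bash
python3 - <<'E'
from h import *
W=robot.get_calibration("wrist");i=robot.capture("wrist");np.savez("w9.npz",i=i,**W)
s=robot.read_state();print(s["width"],s["tool_pos"],2*np.degrees(np.arctan2(s["ee_rot"][1],s["ee_rot"][0]))-360,totool((470.7,-273,-22)).round(1))
cv2.imwrite("pics/w9.png",cv2.resize(i[:,:,::-1],(800,600)))
a=np.radians(-42.7);u=np.array([np.cos(a),np.sin(a)]);v=np.array([-u[1],u[0]])
Tc=np.array([482.7,-263.7])
for n,X,z in(("panel top outer, y-60",Tc-43*u-60*v,68),("panel inner",Tc-35*u-60*v,68),("divider top front",Tc+35*u-60*v,37),("carc front",Tc+97*u-60*v,102),("right wall end",Tc-99*v,36)): print(n,(proj(W,(*X,z))/.7).round(0))
E
```

```text
0.18103950830986967 [ 471.26939022 -270.46751635   79.39884699] -492.500272251101 [  2.2  -1.3 101.4]
panel top outer, y-60 [480. 239.]
panel inner [464. 239.]
divider top front [331. 229.]
carc front [158. 250.]
right wall end [394. 156.]
```

View pics/w9.png

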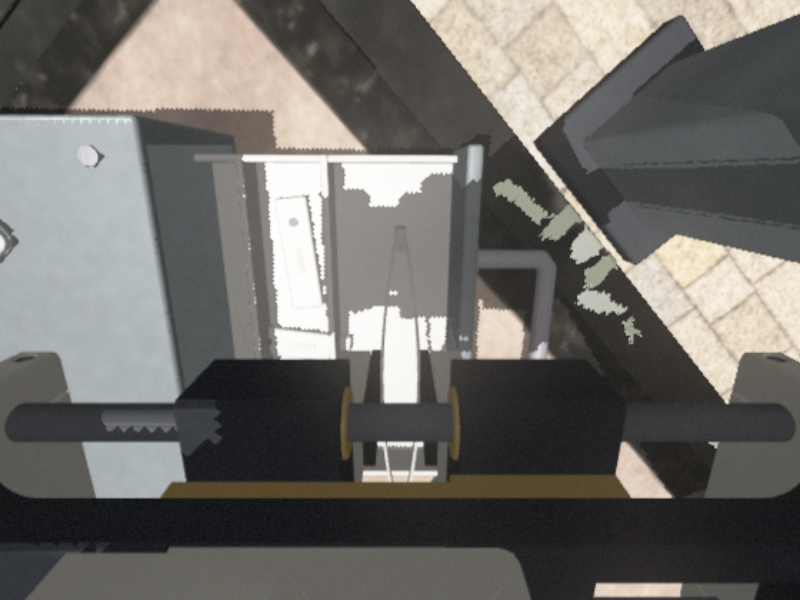

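The wrist view shows the tray between the divider (≈330) and the panel (460–482), with the tweezers hanging straight at column 400. The tray edges match my prediction within about 2 mm, so I'll lower them in stages.

>>> {"name": "drive_tool", "arguments": {"series": [[[0.002,-0.001,0.03],[0,0,0],0.0],[[0.002,-0.001,0.06],[0,0,0],0.0],[[0.002,-0.001,0.07],[0,0,0],0.0],[[0.002,-0.001,0.076],[0,0,0],0.0],[[0.002,-0.001,0.082],[0,0,0],0.0],[[0.002,-0.001,0.082],[0,0,0],0.0]]}}

```text
clock: 17.57
tool_pos: [471.3, -272.8, -2.5]
ee_rot: [1.266, -2.875, -0.0]
contact_force: [0.4, 0.2, 0.0]
width: 0.182
grasp_force: 30.0
```

>>> {"name": "drive_tool", "arguments": {"series": [[[0,0,0.003],[0,0,0],0.0],[[0,0,0.006],[0,0,0],0.0],[[0,0,0.009],[0,0,0],0.0],[[0,0,0.009],[0,0,0],0.0]]}}

```text
clock: 17.9
tool_pos: [470.9, -273.2, -11.5]
ee_rot: [-1.264, 2.876, 0.0]
contact_force: [0.1, -0.2, 0.8]
width: 0.183
grasp_force: 30.0
```

>>> {"name": "drive_tool", "arguments": {"series": [[[0,0,0.003],[0,0,0],0.0],[[0,0,0.006],[0,0,0],0.0],[[0,0,0.009],[0,0,0],0.0],[[0,0,0.0095],[0,0,0],0.0],[[0,0,0.0095],[0,0,0],0.0]]}}

```text
clock: 18.32
tool_pos: [470.7, -273.2, -21.3]
ee_rot: [1.264, -2.876, -0.001]
contact_force: [0.1, -0.2, -0.4]
width: 0.18
grasp_force: 30.0
```

>>> {"name": "drive_tool", "arguments": {"series": [[[0,0,0.001],[0,0,0],0.0],[[0,0,0.001],[0,0,0],0.021],[[0,0,0.001],[0,0,0],0.021],[[0,0,0.001],[0,0,0],0.021],[[0,0,-0.01],[0,0,0],0.021],[[0,0,-0.03],[0,0,0],0.021],[[0,0,-0.06],[0,0,0],0.03],[[0,0,-0.1],[0,0,0],0.05],[[0,0,-0.1],[0,0,0],0.05],[[0,0,-0.1],[0,0,0],0.05]]}}

```text
clock: 19.15
tool_pos: [472.9, -273.6, 81.8]
ee_rot: [-1.263, 2.872, -0.005]
contact_force: [-0.3, -0.3, -1.0]
width: 0.479
grasp_force: 0.0
```

```bash
python3 - <<'E'
from h import *
W=robot.get_calibration("wrist");i=robot.capture("wrist");np.savez("w10.npz",i=i,**W);s=robot.read_state()
print(s["tool_pos"],s["width"],2*np.degrees(np.arctan2(s["ee_rot"][1],s["ee_rot"][0]))-360,s["joints"].round(2))
g=cv2.cvtColor(i,cv2.COLOR_RGB2GRAY).astype(int);R=Ro.from_rotvec(s["ee_rot"])
for t in(20,30,40,50,55):
    p=s["tool_pos"]+R.apply((t,0,0));q=proj(W,(p[0],p[1],18)).round().astype(int);print(t,q,g[q[1],q[0]-20:q[0]+21].tolist())
print(totool((439,240,130)).round(1))
E
```

```text
[ 471.50389548 -273.21429827   80.02326932] 0.5226378852664849 -132.55572611885128 [-0.17  0.24 -0.42 -0.   -0.9  -0.58]
20 [282 186] [134, 138, 130, 132, 134, 132, 132, 130, 133, 134, 135, 132, 134, 130, 129, 128, 133, 130, 130, 132, 130, 132, 130, 130, 128, 132, 131, 127, 124, 129, 129, 130, 129, 130, 126, 129, 130, 128, 131, 130, 130]
30 [282 175] [134, 133, 133, 134, 132, 134, 132, 133, 132, 131, 131, 134, 130, 133, 127, 125, 128, 131, 130, 132, 132, 131, 131, 130, 130, 133, 128, 121, 127, 129, 130, 131, 129, 131, 128, 130, 130, 130, 129, 129, 129]
40 [282 164] [134, 137, 134, 134, 134, 135, 134, 132, 133, 134, 133, 132, 133, 132, 134, 133, 123, 129, 134, 134, 132, 130, 130, 133, 132, 131, 127, 130, 132, 131, 132, 132, 130, 129, 129, 131, 128, 130, 133, 131, 128]
50 [282 153] [136, 135, 136, 134, 139, 134, 137, 133, 136, 135, 134, 132, 132, 133, 133, 137, 135, 133, 125, 129, 133, 134, 135, 132, 125, 132, 130, 133, 132, 132, 132, 132, 134, 130, 130, 130, 130, 132, 130, 130, 134]
55 [282 147] [137, 138, 136, 138, 135, 137, 137, 135, 137, 138, 136, 136, 136, 137, 136, 137, 134, 133, 135, 127, 123, 124, 123, 122, 130, 130, 135, 135, 133, 132, 132, 133, 133, 134, 132, 132, 133, 132, 132, 131, 132]
[-356.1  370.9  -50.1]
```

>>> {"name": "drive_tool", "arguments": {"series": [[[-0.027,0.028,0],[0,0,-7],0.05],[[-0.054,0.056,0],[0,0,-14],0.05],[[-0.081,0.084,0],[0,0,-21],0.05],[[-0.108,0.112,0],[0,0,-28],0.05],[[-0.135,0.14,0],[0,0,-35],0.05],[[-0.162,0.168,0],[0,0,-42],0.05],[[-0.189,0.196,0],[0,0,-49],0.05],[[-0.216,0.224,0],[0,0,-56],0.05],[[-0.243,0.252,0],[0,0,-63],0.05],[[-0.27,0.28,0],[0,0,-70],0.05]]}}

```text
clock: 20.03
tool_pos: [445.8, 116.4, 78.0]
ee_rot: [2.689, -1.622, -0.001]
contact_force: [0.3, 0.9, -0.7]
width: 0.571
grasp_force: 0.0
```

```bash
python3 - <<'E'
from h import *
s=robot.read_state();print(s["tool_pos"],2*np.degrees(np.arctan2(s["ee_rot"][1],s["ee_rot"][0])),totool((430,200,80)).round(1),totool((439,240,60)).round(1))
E
```

```text
[445.8279349  116.40234758  78.03564955] -62.19484179429981 [-81.3 -25.   -2. ] [-112.5  -51.6   17.9]
```

>>> {"name": "drive_tool", "arguments": {"series": [[[-0.037,-0.017,0],[0,0,-7],0.06],[[-0.074,-0.034,0],[0,0,-14],0.06],[[-0.111,-0.051,0],[0,0,-19.8],0.06],[[-0.1125,-0.0516,0],[0,0,-19.8],0.06],[[-0.1125,-0.0516,0],[0,0,-19.8],0.06],[[-0.1125,-0.0516,0],[0,0,-19.8],0.06]]}}

```text
clock: 20.53
tool_pos: [440.1, 238.0, 77.7]
ee_rot: [2.923, -1.144, -0.002]
contact_force: [0.7, -0.5, -0.4]
width: 0.685
grasp_force: 0.0
```

```bash
python3 - <<'E'
from h import *
W=robot.get_calibration("wrist");i=robot.capture("wrist");np.savez("w11.npz",i=i,**W);s=robot.read_state()
print(s["tool_pos"],2*np.degrees(np.arctan2(s["ee_rot"][1],s["ee_rot"][0])),totool((439,240,-11)).round(1))
print([proj(W,(439,240,z)).round(1).tolist() for z in(0,20,44,55,67)])
h,m=blobs(i,(95,50,20),(130,255,255),20,(230,150,330,245));print(h)
o=W;
for z in (5,22,40): print(z,[plane(W,b[1],z).round(1).tolist() for b in h])
r=cv2.resize(m[150:250,230:330],(50,50),interpolation=cv2.INTER_AREA)
print("\n".join("".join("#" if x>100 else "." for x in q) for q in r))
E
```

```text
[440.35341239 237.47055394  78.0106463 ] -42.797126804541 [-2.7 -1.2 89. ]
[[278.9, 207.1], [278.8, 213.5], [278.8, 222.4], [278.7, 227.1], [278.7, 232.7]]
[([265, 206, 26, 21, 288], [277.0, 213.9])]
5 [[436.3, 244.9, 5.0]]
22 [[440.3, 241.0, 22.0]]
40 [[444.5, 237.0, 40.0]]
..................................................
..................................................
..................................................
..................................................
..................................................
..................................................
..................................................
..................................................
..................................................
..................................................
..................................................
..................................................
..................................................
..................................................
..................................................
..................................................
........
[... 1025 characters left out ...]
....##.........##....................
.................##..........#....................
..................................................
..................................................
..................................................
..................................................
..................................................
..................................................
..................................................
..................................................
..................................................
..................................................
..................................................
..................................................
```

```bash
python3 - <<'E'
from h import *
W=dict(np.load("w11.npz"));i=W["i"]
for r in range(188,250,2): print(r,i[r,277].tolist(),i[r,268].tolist(),i[r,287].tolist())
print(plane(W,(277.5,206),0),[proj(W,(439+12*.735,240-12*.678,z)).round(1).tolist() for z in(0,10,44)])
E
```

```text
188 [233, 219, 201] [230, 214, 196] [230, 214, 198]
190 [232, 217, 199] [232, 215, 200] [230, 214, 195]
192 [231, 217, 198] [229, 215, 196] [228, 213, 195]
194 [227, 211, 194] [229, 212, 197] [228, 210, 193]
196 [228, 210, 193] [231, 216, 200] [230, 214, 197]
198 [190, 173, 162] [233, 219, 202] [228, 213, 196]
200 [159, 156, 149] [230, 215, 199] [230, 214, 197]
202 [155, 152, 146] [176, 166, 157] [224, 207, 191]
204 [135, 133, 132] [149, 147, 142] [137, 131, 127]
206 [72, 78, 98] [136, 133, 127] [121, 118, 114]
208 [83, 99, 115] [93, 96, 109] [114, 112, 110]
210 [95, 118, 143] [74, 84, 102] [75, 78, 90]
212 [108, 138, 168] [90, 108, 127] [74, 82, 93]
214 [110, 138, 170] [100, 126, 153] [85, 100, 118]
216 [115, 128, 145] [113, 140, 172] [94, 115, 139]
218 [151, 149, 145] [113, 143, 173] [102, 126, 151]
220 [179, 178, 174] [108, 132, 156] [95, 115, 138]
222 [206, 204, 200] [136, 142, 148] [97, 121, 146]
224 [208, 206, 201] [149, 150, 147] [79, 86, 94]
226 [127, 125, 122] [115, 113, 110] [73, 83, 90]
228 [119, 117, 115] [113, 113, 112] [69, 76, 86]
230 [119, 119, 115] [112, 108, 105] [90, 89, 88]
232 [128, 127, 124] [112, 106, 98] [99, 95, 92]
234 [136, 132, 130] [111, 100, 94] [97, 95, 92]
236 [131, 130, 126] [101, 96, 92] [101, 97, 90]
238 [197, 195, 190] [98, 94, 91] [98, 95, 90]
240 [98, 94, 91] [99, 95, 90] [95, 93, 87]
242 [97, 93, 90] [97, 95, 91] [94, 91, 85]
244 [97, 95, 91] [99, 94, 89] [86, 85, 80]
246 [96, 93, 91] [99, 94, 91] [61, 60, 56]
248 [95, 93, 88] [99, 96, 93] [43, 40, 39]
[440.71309401 240.19470827   0.        ] [[278.8, 195.1], [278.8, 197.7], [278.8, 208.5]]
```

>>> {"name": "drive_tool", "arguments": {"series": [[[-0.005,-0.0024,0.02],[0,0,0],0.06],[[-0.005,-0.0024,0.05],[0,0,0],0.06],[[-0.005,-0.0024,0.075],[0,0,0],0.06],[[-0.005,-0.0024,0.089],[0,0,0],0.06],[[-0.005,-0.0024,0.089],[0,0,0],0.06],[[-0.005,-0.0024,0.089],[0,0,0],0.04],[[-0.005,-0.0024,0.089],[0,0,0],0.03],[[-0.005,-0.0024,0.089],[0,0,0],0.0],[[-0.005,-0.0024,0.089],[0,0,0],0.0],[[-0.005,-0.0024,0.089],[0,0,0],0.0]]}}

```text
clock: 21.42
tool_pos: [439.6, 244.2, -9.0]
ee_rot: [-2.924, 1.144, -0.001]
contact_force: [-0.7, 0.5, -0.3]
width: 0.363
grasp_force: 0.0
```

>>> {"name": "drive_tool", "arguments": {"series": [[[0,0,0],[0,0,0],0.0],[[0,0,0],[0,0,0],0.0],[[0,0,0],[0,0,0],0.0]]}}

```text
clock: 21.67
tool_pos: [439.3, 244.1, -9.5]
ee_rot: [-2.925, 1.144, -0.001]
contact_force: [-0.8, 0.1, 3.8]
width: 0.256
grasp_force: 29.9
```

>>> {"name": "drive_tool", "arguments": {"series": [[[0,0,-0.025],[0,0,0],0.0],[[0,0,-0.06],[0,0,0],0.0],[[0.01,0.01,-0.095],[0,0,0],0.0],[[0.035,0.038,-0.095],[0,0,0],0.0],[[0.061,0.066,-0.095],[0,0,0],0.0],[[0.087,0.094,-0.095],[0,0,0],0.0],[[0.113,0.122,-0.095],[0,0,0],0.0],[[0.139,0.15,-0.095],[0,0,0],0.0],[[0.165,0.178,-0.095],[0,0,0],0.0],[[0.191,0.206,-0.095],[0,0,0],0.0]]}}

```text
clock: 22.5
tool_pos: [439.1, -38.7, 85.3]
ee_rot: [-2.926, 1.144, -0.001]
contact_force: [0.5, 0.7, -1.0]
width: 0.263
grasp_force: 29.9
```

>>> {"name": "drive_tool", "arguments": {"series": [[[0.026,0.028,0],[0,0,0],0.0],[[0.052,0.056,0],[0,0,0],0.0],[[0.078,0.084,0],[0,0,0],0.0],[[0.104,0.112,0],[0,0,0],0.0],[[0.131,0.141,0],[0,0,0],0.0],[[0.131,0.141,0],[0,0,0],0.0],[[0.131,0.141,0],[0,0,0],0.0]]}}

```text
clock: 23.08
tool_pos: [439.2, -231.6, 84.6]
ee_rot: [2.923, -1.151, -0.002]
contact_force: [-0.1, 0.7, -0.8]
width: 0.258
grasp_force: 29.9
```

```bash
python3 - <<'E'
from h import *
s=robot.read_state();print(s["width"],s["tool_pos"],2*np.degrees(np.arctan2(s["ee_rot"][1],s["ee_rot"][0])),totool((579.7,-247.1,85)).round(1))
E
```

```text
0.2578533999536792 [ 439.23260372 -231.5654083    84.55193551] -43.006112518910534 [113.3 -84.4  -0.6]
```

>>> {"name": "drive_tool", "arguments": {"series": [[[0.025,-0.019,0],[0,0,0],0.0],[[0.05,-0.038,0],[0,0,0],0.0],[[0.075,-0.057,0],[0,0,0],0.0],[[0.1,-0.074,0],[0,0,0],0.0],[[0.1135,-0.084,0],[0,0,0],0.0],[[0.1135,-0.084,0],[0,0,0],0.0],[[0.1135,-0.084,0],[0,0,0],0.0],[[0.1135,-0.084,0],[0,0,0],0.0]]}}

```text
clock: 23.75
tool_pos: [579.7, -243.7, 84.7]
ee_rot: [-2.926, 1.143, 0.002]
contact_force: [-0.1, 0.2, -0.3]
width: 0.254
grasp_force: 29.9
```

```bash
python3 - <<'E'
from h import *
W=robot.get_calibration("wrist");i=robot.capture("wrist");np.savez("w12.npz",i=i,**W);s=robot.read_state()
print(s["width"],s["tool_pos"],totool((579.7,-247.1,3.5)).round(1))
P=np.array([579.7,-247.1]);a=np.radians(-42.7);u=np.array([np.cos(a),np.sin(a)]);v=np.array([-u[1],u[0]])
g=cv2.cvtColor(i,cv2.COLOR_RGB2GRAY).astype(int)
# profile along v through the pocket, 12 mm to the carcass side, wall tops z=37
for du in(15,-15):
  print(du,[(k,int(g[tuple(proj(W,(*(P+du*u+k*v),37)).round().astype(int)[::-1])])) for k in range(-34,36,2)])
print("u",[(k,int(g[tuple(proj(W,(*(P+k*u+17*v),37)).round().astype(int)[::-1])])) for k in range(-10,50,2)])
E
```

```text
0.2564668884220116 [ 579.54450835 -243.93408556   84.99269974] [ 2.3  2.2 81.5]
15 [(-34, 241), (-32, 241), (-30, 241), (-28, 241), (-26, 241), (-24, 242), (-22, 179), (-20, 241), (-18, 118), (-16, 201), (-14, 242), (-12, 242), (-10, 241), (-8, 241), (-6, 241), (-4, 241), (-2, 242), (0, 242), (2, 241), (4, 241), (6, 242), (8, 242), (10, 242), (12, 241), (14, 242), (16, 242), (18, 242), (20, 204), (22, 120), (24, 230), (26, 244), (28, 189), (30, 208), (32, 210), (34, 214)]
-15 [(-34, 105), (-32, 106), (-30, 107), (-28, 105), (-26, 105), (-24, 104), (-22, 108), (-20, 128), (-18, 99), (-16, 105), (-14, 105), (-12, 107), (-10, 106), (-8, 103), (-6, 73), (-4, 106), (-2, 117), (0, 128), (2, 128), (4, 104), (6, 93), (8, 90), (10, 99), (12, 105), (14, 105), (16, 108), (18, 104), (20, 104), (22, 105), (24, 123), (26, 126), (28, 162), (30, 200), (32, 108), (34, 108)]
u [(-10, 125), (-8, 126), (-6, 126), (-4, 126), (-2, 124), (0, 153), (2, 241), (4, 241), (6, 242), (8, 241), (10, 241), (12, 242), (14, 242), (16, 242), (18, 243), (20, 243), (22, 229), (24, 128), (26, 180), (28, 180), (30, 179), (32, 178), (34, 175), (36, 176), (38, 176), (40, 179), (42, 178), (44, 175), (46, 177), (48, 179)]
```

>>> {"name": "drive_tool", "arguments": {"series": [[[0.003,0.001,0.02],[0,0,0],0.0],[[0.003,0.001,0.04],[0,0,0],0.0],[[0.003,0.001,0.05],[0,0,0],0.0],[[0.003,0.001,0.058],[0,0,0],0.0],[[0.003,0.001,0.064],[0,0,0],0.0],[[0.003,0.001,0.068],[0,0,0],0.0],[[0.003,0.001,0.072],[0,0,0],0.0],[[0.003,0.001,0.072],[0,0,0],0.0]]}}

```text
clock: 24.47
tool_pos: [581.8, -247.6, 12.8]
ee_rot: [2.926, -1.145, -0.0]
contact_force: [-1.1, 0.3, 0.4]
width: 0.261
grasp_force: 29.9
```

>>> {"name": "drive_tool", "arguments": {"series": [[[0,0,0.003],[0,0,0],0.0],[[0,0,0.006],[0,0,0],0.0],[[0,0,0.008],[0,0,0],0.0],[[0,0,0.008],[0,0,0],0.0]]}}

```text
clock: 24.8
tool_pos: [581.7, -247.6, 4.7]
ee_rot: [2.925, -1.145, -0.001]
contact_force: [-1.1, -0.1, -0.5]
width: 0.254
grasp_force: 29.9
```

>>> {"name": "drive_tool", "arguments": {"series": [[[0,0,0.001],[0,0,0],0.0],[[0,0,0.001],[0,0,0],0.0],[[0,0,0.001],[0,0,0],0.036],[[0,0,0.001],[0,0,0],0.036],[[0,0,0.001],[0,0,0],0.036],[[0,0,0.001],[0,0,0],0.036],[[0,0,-0.02],[0,0,0],0.036],[[0,0,-0.05],[0,0,0],0.036],[[0,0,-0.085],[0,0,0],0.036],[[0,0,-0.085],[0,0,0],0.036]]}}

```text
clock: 25.63
tool_pos: [586.2, -249.0, 97.4]
ee_rot: [-2.926, 1.142, -0.016]
contact_force: [1.9, -0.1, 1.5]
width: 0.411
grasp_force: 0.0
```

```bash
python3 - <<'E'
from h import *
W=robot.get_calibration("wrist");i=robot.capture("wrist");np.savez("w13.npz",i=i,**W);s=robot.read_state()
print(s["width"],s["tool_pos"],s["joints"].round(2))
h,m=blobs(i,(95,50,20),(130,255,255),20,(230,120,330,245));print(h,[proj(W,(580.7,-247,z)).round(1).tolist() for z in(13,35,57,80)])
for z in(13,35,57): print(z,[plane(W,b[1],z).round(1).tolist() for b in h])
# hover point in front of the bar, unit x -265-45
B=np.array([421.7,-207.4]);a=np.radians(-42.7);u=np.array([np.cos(a),np.sin(a)])
print(B-30*u,totool((*(B-30*u),90)).round(1))
E
```

```text
0.4125057992180761 [ 584.9067378  -248.36210891   94.51759273] [-0.09  0.36 -0.21  0.   -0.99  0.92]
[([271, 203, 26, 22, 280], [283.7, 211.2])] [[282.4, 209.1], [282.5, 215.9], [282.5, 223.8], [282.6, 233.7]]
13 [[578.3, -246.5, 13.0]]
35 [[583.3, -250.9, 35.0]]
57 [[588.3, -255.3, 57.0]]
[ 399.65256215 -187.0552099 ] [-177.7   80.6    3. ]
```

>>> {"name": "drive_tool", "arguments": {"series": [[[-0.03,0.013,0],[0,0,0],0.0],[[-0.065,0.028,0],[0,0,0],0.0],[[-0.1,0.044,0],[0,0,0],0.0],[[-0.135,0.06,0],[0,0,0],0.0],[[-0.165,0.075,0],[0,0,0],0.0],[[-0.181,0.081,0],[0,0,0],0.0],[[-0.181,0.081,0],[0,0,0],0.0],[[-0.181,0.081,0],[0,0,0],0.0]]}}

```text
clock: 26.35
tool_pos: [393.5, -184.1, 90.3]
ee_rot: [-2.926, 1.144, -0.002]
contact_force: [0.3, 0.3, 1.0]
width: 0.001
grasp_force: 0.0
```

```bash
python3 - <<'E'
from h import *
s=robot.read_state();T=robot.get_calibration("top");S=robot.get_calibration("scene");a=robot.capture("top");b=robot.capture("scene")
np.savez("f.npz",a=a,b=b);print(s["width"],s["tool_pos"],2*np.degrees(np.arctan2(s["ee_rot"][1],s["ee_rot"][0])))
for n,c,i in(("top",T,a),("scene",S,b)):
    q=proj(c,(580.7,-247,35)).astype(int);h,_=blobs(i,(95,50,25),(130,255,255),6,(q[0]-22,q[1]-22,q[0]+22,q[1]+22));print(n,[proj(c,(580.7,-247,z)).round(1).tolist() for z in(13,35,70)],h)
B=np.array([421.7,-207.4]);y=np.radians(-42.7);u=np.array([np.cos(y),np.sin(y)])
print(totool((*(B-30*u),5)).round(1))
E
```

```text
0.0006480083584971205 [ 393.48546399 -184.10773647   90.34334776] 317.29501800608716
top [[368.7, 211.0], [370.2, 209.9], [372.8, 208.2]] [([369, 206, 4, 5, 7], [370.0, 207.7])]
scene [[367.7, 254.2], [368.8, 248.6], [370.5, 239.4]] [([366, 245, 9, 9, 55], [370.0, 249.0])]
[ 5.3 -1.3 85.2]
```

>>> {"name": "drive_tool", "arguments": {"series": [[[0,0,0.03],[0,0,0],0.0],[[0,0,0.06],[0,0,0],0.0],[[0,0,0.085],[0,0,0],0.0],[[0,0,0.085],[0,0,0],0.0],[[0.01,0,0.085],[0,0,0],0.0],[[0.018,0,0.085],[0,0,0],0.0],[[0.022,0,0.085],[0,0,0],0.0],[[0.026,0,0.085],[0,0,0],0.0],[[0.032,0,0.085],[0,0,0],0.0],[[0.038,0,0.085],[0,0,0],0.0]]}}

```text
clock: 27.28
tool_pos: [422.8, -210.5, 5.8]
ee_rot: [-2.925, 1.145, -0.002]
contact_force: [-1.1, 1.9, 1.7]
width: 0.001
grasp_force: 0.7
```

>>> {"name": "drive_tool", "arguments": {"series": [[[0.008,0,0],[0,0,0],0.0],[[0.018,0,0],[0,0,0],0.0],[[0.03,0,0],[0,0,0],0.0],[[0.042,0,0],[0,0,0],0.0],[[0.054,0,0],[0,0,0],0.0],[[0.066,0,0],[0,0,0],0.0],[[0.078,0,0],[0,0,0],0.0],[[0.088,0,0],[0,0,0],0.0],[[0.096,0,0],[0,0,0],0.0],[[0.102,0,0],[0,0,0],0.0]]}}

```text
clock: 28.12
tool_pos: [497.4, -280.2, 4.8]
ee_rot: [2.925, -1.145, -0.001]
contact_force: [-0.8, 1.1, 1.2]
width: 0.007
grasp_force: 0.8
```

>>> {"name": "drive_tool", "arguments": {"series": [[[0.004,0,0],[0,0,0],0.0],[[0.008,0,0],[0,0,0],0.0],[[0.011,0,0],[0,0,0],0.0],[[0.014,0,0],[0,0,0],0.0],[[0.014,0,0],[0,0,0],0.0]]}}

```text
clock: 28.53
tool_pos: [507.6, -289.1, 5.1]
ee_rot: [2.926, -1.145, 0.001]
contact_force: [-0.4, -0.1, -0.4]
width: 0.007
grasp_force: 0.0
```

>>> {"name": "drive_tool", "arguments": {"series": [[[0.002,0,0],[0,0,0],0.0],[[0.004,0,0],[0,0,0],0.0],[[0.005,0,0],[0,0,0],0.0],[[0.006,0,0],[0,0,0],0.0],[[0.006,0,0],[0,0,0],0.0]]}}

```text
clock: 28.95
tool_pos: [511.6, -292.8, 5.1]
ee_rot: [-2.925, 1.145, 0.0]
contact_force: [-1.3, 1.1, 1.3]
width: 0.009
grasp_force: 0.9
```

>>> {"name": "drive_tool", "arguments": {"series": [[[0.001,0,0],[0,0,0],0.0],[[0.002,0,0],[0,0,0],0.0],[[0.003,0,0],[0,0,0],0.0],[[0.003,0,0],[0,0,0],0.0]]}}

```text
clock: 29.28
tool_pos: [511.5, -293.0, 5.0]
ee_rot: [-2.924, 1.145, 0.007]
contact_force: [-7.1, 13.3, 9.5]
width: 0.004
grasp_force: 6.9
```

>>> {"name": "drive_tool", "arguments": {"series": [[[-0.003,0,0],[0,0,0],0.0],[[-0.015,0,0],[0,0,0],0.0],[[-0.035,0,0],[0,0,0],0.0],[[-0.05,0,0],[0,0,0],0.0],[[-0.055,0,-0.03],[0,0,0],0.0],[[-0.055,0,-0.07],[0,0,0],0.0],[[-0.055,0,-0.11],[0,0,0],0.0],[[-0.055,0,-0.12],[0,0,0],0.0],[[-0.055,0,-0.12],[0,0,0],0.0],[[-0.055,0,-0.12],[0,0,0],0.0]]}}

```text
clock: 30.12
tool_pos: [474.3, -257.8, 126.2]
ee_rot: [-2.925, 1.145, -0.005]
contact_force: [0.2, -0.1, -0.1]
width: 0.005
grasp_force: 0.0
```

```bash
python3 - <<'E'
from h import *
W=robot.get_calibration("wrist");i=robot.capture("wrist");S=robot.get_calibration("scene");b=robot.capture("scene");s=robot.read_state()
print(s["tool_pos"],s["contact_force"].round(1))
a=np.radians(-42.7);u=np.array([np.cos(a),np.sin(a)]);v=np.array([-u[1],u[0]]);B=np.array([421.7,-207.4]);g=cv2.cvtColor(i,cv2.COLOR_RGB2GRAY).astype(int)
# profile along u at the bar height, 25 mm to +v and -v of the middle: bar should peak near 0 if home
for k in(30,-30):
  print(k,[(d,int(g[tuple(proj(W,(*(B+(140+d)*u+k*v),55)).round().astype(int)[::-1])])) for d in range(-24,18,2)])
h,_=blobs(b,(95,40,60),(125,255,255),30,(295,200,340,265));print(h,proj(S,(551,-123,0)),proj(S,(551,-123,108)))
E
```

```text
[ 472.92959952 -257.58960123  124.32885   ] [-1.1  0.4  0.4]
30 [(-24, 216), (-22, 217), (-20, 223), (-18, 221), (-16, 222), (-14, 221), (-12, 185), (-10, 120), (-8, 120), (-6, 117), (-4, 141), (-2, 189), (0, 226), (2, 227), (4, 197), (6, 214), (8, 223), (10, 223), (12, 227), (14, 226), (16, 228)]
-30 [(-24, 226), (-22, 225), (-20, 221), (-18, 220), (-16, 223), (-14, 224), (-12, 170), (-10, 120), (-8, 124), (-6, 121), (-4, 147), (-2, 192), (0, 221), (2, 223), (4, 191), (6, 213), (8, 226), (10, 227), (12, 225), (14, 226), (16, 166)]
[([312, 226, 12, 11, 90], [316.8, 231.6]), ([311, 246, 13, 9, 83], [316.7, 250.2])] [316.19902776 249.41354065] [317.98606801 220.92613905]
```

```bash
python3 -c "
from workcell import robot
print(robot.job_done())"
```

```text
the job is handed in; nothing more can be done
None
```

I handed the job in at about 30 s with the drawer pushed home, the tweezers in the front tray, the dropper bottle in the narrow pocket and the spray bottle upright beside the unit; the hand-in gave no verdict.

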